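# Hang the counter basket on the hook stand

## Robot

A 6-joint arm with a two-finger parallel gripper is mounted at the origin on the work surface. World frame = base frame: x ahead of the robot, y to its left, z up, the work surface at z = 0. Lengths are in m, angles in rad, forces in N, time in s.
With the tool pointing down it reaches from about 0.375 to 0.9 m from the base axis. Payload 3.1 kg.
Tool frame: the origin (TCP) lies between the finger pads; the fingertips stand manip.nose_length ahead of it and the grasp point (between the pads) lies 5 mm behind it (manip.nose_length is the distance from the TCP to the fingertips, in m); z points along the fingers, y is the line along which they close (so a half turn about z gives the same grasp; the last joint's range is limited). The gripper opens to 85 mm and grips with 20 to 120 N. Pads are 22 mm wide; open, the fingers measure 114 mm over their backs; the gripper's body (76 mm by 85 mm) begins 54 mm behind the grasp point. The pads swing forward as they close: fully open they stand 13 mm farther back than shut.
Start: joints at [-0.178, 0.527, 1.433, -0, 1.181, -0.178], TCP at [0.625, 0, 0.245] pointing down, gripper open.
Joint ranges: [-3.08, 3.08], [-0.75, 2.2], [0.22, 2.44], [-1.43, 4.57], [0, 2.65], [-2.85, 2.85]. Speed limits (rad/s): [2.79, 2.79, 3.14, 3.14, 3.14, 3.14].

## Interface

Orientations are given as a unit quaternion [x, y, z, w].
In Python, from station import monitor, eyes, job, manip gives the robot as it stands.
- The arm moves only by the shell command python3 -m pendant 'ROWS' [FORCE]. ROWS is JSON, a list that holds one entry, the list of rows, each a list of 7 numbers: the shift along the tool's x, y, z as a fraction of full scale, then the turn, a rotation vector about the tool's x, y, z as a fraction of full scale, then the opening, from 0 (shut) to 1 (fully open). A call has 1 to 20 rows; each row shifts and turns the commanded pose from where the row before left it, along the tool's axes as they then stand; what a row does not reach is not made up. Full scale, the value 1, is 800 mm for a shift and 0.12 rad for a turn. A row lasts 1/10 s, in which the tool goes at most 50 mm and 8.59 degrees, less where a joint would pass 70% of its speed; a pose out of reach is approached as far as the arm can. A call with a number of a shift or a turn outside -1 to 1 is refused whole. A call with a gripper value outside its range is refused whole. The fingers move at their own pace and stop on an object; FORCE is the grip in N (left out, the last holds). Time passes only in rows, so rows that do not move let the fingers close. It gives the time, the measured TCP pose, the force, the opening and the grip force at its end, in the units of the state.
- monitor.sense(): the state, without advancing time (a new reading comes with each control period).
- eyes.snapshot(name): name is "scene" or "side" or "wrist"; returns a dict with "pixels" (400x640x3 uint8, red, green, blue), "depth" (400x640 float32, m along the optical axis (not along the pixel's ray), 0 where there is no reading), "intrinsics" (3x3 intrinsics, pixels), "eye" and "attitude" of the camera in the world. Camera axes: x right, y down, z forward; pixel columns grow to the right and rows downward; lengths in m; the calibration is good to about 2 mm. A picture is of the moment at which its call begins.
- job.sign_off(): hands the job in; it is judged then, once.
The state is a dict: "t": time; "q": joint angles; "qd": joint speeds; "tau": joint torques, N m; "tcp_pos": TCP position; "tool_rot": TCP orientation; "force": force on the tool from outside, world axes, zero at the start; "ft_torque": the same for the moment, N m; "finger_gap": opening from 0.0 (shut) to 1.0 (fully open); "gripper_force": force on a finger pad.
Only numpy, scipy, OpenCV 4.12 (cv2) and the standard library are available. Lean on these libraries where they do the work, as an engineer would, in place of code of your own. Each camera call takes 0.05 s, during which the arm holds its last target. There are 200 camera calls.

## Task

Clear the shop counter: pick up the rectangular metal basket by its handle and hang it on the twin-pronged hook stand, so that the handle's bar lies in both prongs and the basket hangs level, free and at rest. Leave the round pail and the jar standing where they are.

Things in the scene. Friction and masses are not known exactly. Their poses are not given: they have to be found in the camera images.
- basket_grip (a point): Centre of the wooden handle grip of the RECTANGULAR open metal basket (100 mm along its x, 160 along y, 70 high, 0.25 kg, stands upright). Rigid handle: level round bar 8 mm thick, 156 mm long along y, 166 mm above the underside, open down to the rim. Grip mid-bar: 46 mm long (y), 18 wide (x), 16 high; pinch it from above across x. Same after half a turn.
- hook_seat (a point): Seat of the fixed steel hook stand, 244 mm above the counter: the hung bar's centre rests here, bar along y. Two 10 mm prongs at y = +-42 mm, each a trough open upward: flat x = -10..10 mm, 4 mm below the seat; crests at x = +-30 mm, tops 23 mm above it, nothing higher. Uprights at x = 85 mm: bring the basket in along +x, bar above the crests, body below the prongs, then lower it.
- pail_grip (a point): Centre of the handle grip of the ROUND metal pail, 166 mm above its underside: a bystander, to be left standing. 112 mm across the rim, 95 mm high, with an arched handle and a wooden grip like the basket's.
- jar_mid (a point): Middle of a lidded amber jar, 72 mm across and 100 mm high, standing upright on the counter (this point is 50 mm above its underside): a bystander, to be left standing.

How it is judged:
By the outcome, as a careful person would: the job done as asked, in the order asked, and still so for the second after the job is handed in, with the robot touching nothing.
It also fails if it takes over 50 s, if anything falls off the work surface, if the arm or the gripper's body presses on something with over 40 N, if the wrist force passes 120 N, or if a joint passes its speed limit or range.

## Working session

There is one attempt and no reset: what is moved stays moved. The work goes in short steps, Python scripts to look and compute and a shell command to move; the robot and the scene stay as the last step left them, time stands still between calls to the robot, and variables do not carry over. Pictures are saved under pics/ and viewed, at most 10 in all, crops included, and the job is handed in when it is done.

```bash
mkdir -p pics; ls
cat > h.py <<'E'
import numpy as np, cv2
from station import monitor, eyes, job, manip
from scipy.spatial.transform import Rotation as R
def att(s):
    a=np.array(s["attitude"]); return a if a.shape==(3,3) else R.from_quat(a).as_matrix()
def cloud(s):
    K=np.array(s["intrinsics"]);d=s["depth"];v,u=np.mgrid[:d.shape[0],:d.shape[1]]
    c=np.dstack([(u-K[0,2])/K[0,0]*d,(v-K[1,2])/K[1,1]*d,d])
    return c@att(s).T+np.array(s["eye"])
def save(s,n): cv2.imwrite("pics/"+n+".png",s["pixels"][:,:,::-1])
E
python3 - <<'E'
from h import *
import pickle
for n in("scene","side"):
    s=eyes.snapshot(n);save(s,n);pickle.dump(s,open(n+".pkl","wb"))
    print(n,s["eye"],s["attitude"])
print(manip.nose_length, monitor.sense())
E
```

```text
pics
scene [1.28231744 0.13066458 1.21498733] [ 0.60615053  0.7393844  -0.22123518 -0.19221666]
side [ 0.5280966  -0.68711642  0.95631137] [ 0.93441784 -0.03034295  0.01913537 -0.35436766]
0.014 {'t': 0.1, 'q': array([-1.78482428e-01,  5.28388306e-01,  1.43377248e+00,  2.15590605e-05,
        1.18142235e+00, -1.78490033e-01]), 'qd': array([-0.00021683, -0.00284873, -0.00312124, -0.00063124, -0.00035367,
       -0.00101068]), 'tau': array([ 4.33945943e-04, -4.43301880e+01, -1.78587180e+01, -2.04061280e-04,
        3.88642526e-03,  1.10165692e-05]), 'tcp_pos': array([6.24379549e-01, 1.58106579e-04, 2.44422715e-01]), 'tool_rot': array([ 7.07106642e-01,  7.07106220e-01, -5.59431158e-04, -8.23189591e-04]), 'force': array([-0.10843404, -0.38772808,  0.08729129]), 'ft_torque': array([ 0.0245298 ,  0.04396174, -0.0030024 ]), 'gripper_force': 0.0, 'finger_gap': 1.0019717276133324}
```

View pics/scene.png

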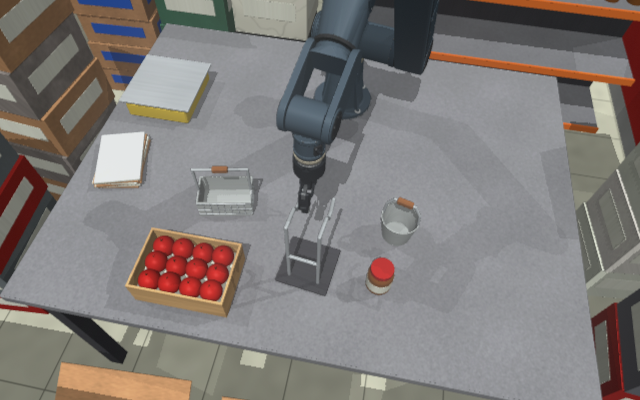

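View pics/side.png

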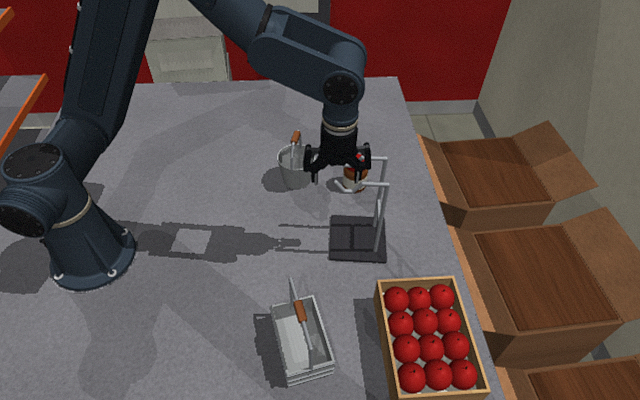

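The scene view shows the basket with its grip at (220,169), the hook stand at (308,240) with its prongs toward the robot, the pail at (400,220) and the jar at (380,275). In the side view, the basket grip is at (300,312) and the prongs run from about (345,187) to (388,160–185).

Run:
```python
from h import *
import pickle
for n,b,hk in(("scene",(190,150,265,220),(275,185,340,295)),("side",(265,270,340,390),(325,145,395,265))):
    s=pickle.load(open(n+".pkl","rb"));P=cloud(s);hsv=cv2.cvtColor(s["pixels"],cv2.COLOR_RGB2HSV)
    m=(hsv[...,0]<18)&(hsv[...,1]>110)&(hsv[...,2]>60)
    q=np.zeros(m.shape,bool);q[b[1]:b[3],b[0]:b[2]]=1
    g=P[m&q];print(n,"grip",len(g),g.mean(0),np.ptp(g,0)); v,u=np.nonzero(m&q);print("px",u.mean(),v.mean())
    hb=P[q]; hb=hb[(hb[:,2]>.15)&(hb[:,2]<.2)]; c=hb[:,:2].mean(0);print("bar",len(hb),c,hb.min(0),hb.max(0)); _,_,V=np.linalg.svd(hb[:,:2]-c,full_matrices=False);print("dir",np.degrees(np.arctan2(V[0,1],V[0,0])))
    rm=P[q]; rm=rm[(rm[:,2]>.062)&(rm[:,2]<.08)].astype(np.float32); print("rim rect",cv2.minAreaRect(rm[:,:2]))
    q[:]=0;q[hk[1]:hk[3],hk[0]:hk[2]]=1;q&=(hsv[...,2]>90)&(hsv[...,1]<60)
    p=P[q];v,u=np.nonzero(q)
    k=(p[:,2]>.2)&(p[:,2]<.29);p=p[k];u=u[k];v=v[k]
    print("hook",len(p));o=np.argsort(p[:,0])
    for i in o[::max(1,len(o)//45)]:print(u[i],v[i],p[i].round(3))
    dk=P[hk[1]:hk[3],hk[0]:hk[2]][(hsv[hk[1]:hk[3],hk[0]:hk[2],2]<75)];dk=dk[(dk[:,2]<.03)&(dk[:,2]>.006)].astype(np.float32)
    print("base",len(dk),dk[:,2].mean(),cv2.minAreaRect(dk[:,:2]))
```

```text
scene grip 74 [ 0.53305554 -0.27667916  0.17426581] [0.01814005 0.04132463 0.0162837 ]
px 218.93243243243242 168.98648648648648
bar 243 [ 0.53101344 -0.28021969] [ 0.50693685 -0.35855156  0.15025991] [ 0.55116015 -0.19778757  0.18137751]
dir 102.41814581838896Traceback (most recent call last):
  File "<stdin>", line 9, in <module>
cv2.error: OpenCV(4.12.0) /io/opencv/modules/imgproc/src/convhull.cpp:143: error: (-215:Assertion failed) total >= 0 && (depth == CV_32F || depth == CV_32S) in function 'convexHull'
```

Run:
```python
from h import *
import pickle
rect=lambda a:cv2.minAreaRect(np.ascontiguousarray(a[:,:2],dtype=np.float32))
for n,b,hk in(("scene",(190,150,265,220),(275,185,340,295)),("side",(265,270,340,390),(325,145,395,265))):
    s=pickle.load(open(n+".pkl","rb"));P=cloud(s);hsv=cv2.cvtColor(s["pixels"],cv2.COLOR_RGB2HSV)
    m=(hsv[...,0]<18)&(hsv[...,1]>110)&(hsv[...,2]>60)
    q=np.zeros(m.shape,bool);q[b[1]:b[3],b[0]:b[2]]=1
    g=P[m&q];print(n,"grip",len(g),g.mean(0),np.ptp(g,0))
    hb=P[q]; hb=hb[(hb[:,2]>.155)&(hb[:,2]<.2)]; print("bar",len(hb),rect(hb))
    rm=P[q]; rm=rm[(rm[:,2]>.055)&(rm[:,2]<.08)]; print("rim rect",rect(rm))
    q[:]=0;q[hk[1]:hk[3],hk[0]:hk[2]]=1;q&=(hsv[...,2]>90)&(hsv[...,1]<60)
    p=P[q];v,u=np.nonzero(q)
    k=(p[:,2]>.2)&(p[:,2]<.29);p=p[k];u=u[k];v=v[k]
    print("hook",len(p));o=np.argsort(p[:,0])
    for i in o[::max(1,len(o)//40)]:print(u[i],v[i],p[i].round(3))
    dk=P[hk[1]:hk[3],hk[0]:hk[2]][(hsv[hk[1]:hk[3],hk[0]:hk[2],2]<75)];dk=dk[(dk[:,2]<.03)&(dk[:,2]>.004)]
    print("base",len(dk),dk[:,2].mean() if len(dk) else 0,rect(dk) if len(dk) else 0)
```

```text
scene grip 74 [ 0.53305554 -0.27667916  0.17426581] [0.01814005 0.04132463 0.0162837 ]
bar 238 ((0.5293117165565491, -0.27828818559646606), (0.019409803673624992, 0.16398485004901886), 12.57518196105957)
rim rect ((0.527306318283081, -0.2787339389324188), (0.10881220549345016, 0.16495029628276825), 12.293975830078125)
hook 410
302 189 [ 0.619 -0.018  0.267]
332 198 [0.632 0.06  0.269]
332 200 [0.636 0.061 0.267]
331 203 [0.638 0.059 0.256]
330 205 [0.642 0.058 0.252]
331 207 [0.646 0.061 0.25 ]
331 209 [0.648 0.062 0.245]
329 211 [0.652 0.058 0.24 ]
330 213 [0.66  0.061 0.244]
327 215 [0.666 0.055 0.242]
296 208 [ 0.67  -0.022  0.256]
295 208 [ 0.677 -0.023  0.266]
291 209 [ 0.683 -0.032  0.267]
326 216 [0.687 0.055 0.27 ]
326 217 [0.691 0.056 0.272]
327 219 [0.693 0.059 0.268]
289 214 [ 0.697 -0.034  0.266]
326 221 [0.7   0.058 0.269]
326 223 [0.704 0.058 0.266]
290 218 [ 0.707 -0.029  0.266]
288 218 [ 0.71  -0.033  0.269]
290 221 [ 0.714 -0.027  0.263]
287 220 [ 0.716 -0.034  0.269]
321 228 [0.72  0.049 0.266]
320 229 [0.723 0.048 0.266]
287 224 [ 0.726 -0.032  0.267]
320 231 [0.72
[... 1659 characters left out ...]
259]
377 182 [ 0.713 -0.03   0.265]
378 185 [ 0.715 -0.037  0.262]
373 156 [0.717 0.052 0.267]
380 184 [ 0.719 -0.036  0.264]
375 158 [0.721 0.047 0.266]
376 158 [0.724 0.048 0.264]
377 157 [0.726 0.048 0.267]
383 193 [ 0.729 -0.036  0.235]
382 200 [ 0.73  -0.037  0.212]
380 160 [0.732 0.043 0.262]
387 183 [ 0.735 -0.035  0.266]
385 202 [ 0.736 -0.042  0.209]
385 203 [ 0.737 -0.041  0.205]
386 198 [ 0.738 -0.038  0.219]
383 157 [0.74  0.048 0.267]
381 170 [0.741 0.05  0.222]
385 166 [0.746 0.041 0.244]
384 172 [0.747 0.043 0.221]
384 175 [0.749 0.044 0.21 ]
base 2324 0.009132072246992303 ((0.7015059590339661, 0.07223948836326599), (0.2809855043888092, 0.15223301947116852), 84.31127166748047)
```

```bash
python3 - <<'E'
from h import *
import pickle
A=[]
for n,hk in(("scene",(275,185,340,295)),("side",(325,145,395,265))):
    s=pickle.load(open(n+".pkl","rb"));P=cloud(s);hsv=cv2.cvtColor(s["pixels"],cv2.COLOR_RGB2HSV)
    q=np.zeros(hsv.shape[:2],bool);q[hk[1]:hk[3],hk[0]:hk[2]]=1;q&=(hsv[...,2]>90)&(hsv[...,1]<60)
    p=P[q];p=p[(p[:,2]>.228)&(p[:,2]<.29)&(p[:,0]<.735)]
    for name,k in(("R",p[:,1]<.0),("L",p[:,1]>.03)):
        a=p[k];vx,vy,x0,y0=cv2.fitLine(np.ascontiguousarray(a[:,:2],dtype=np.float32),cv2.DIST_HUBER,0,.001,.001).ravel()
        lo=a[(a[:,2]<.247)&(a[:,0]<.7)]
        print(n,name,len(a),"yaw",np.degrees(np.arctan(vy/vx)),"y at .652",y0+(.652-x0)*vy/vx,"low x",lo[:,0].min(),lo[:,0].max(),"upr",P[q][(P[q][:,2]>.1)&(P[q][:,2]<.2)&((P[q][:,1]<0) if name=="R" else (P[q][:,1]>.02))][:,:2].mean(0))
        c,e=np.histogram(a[:,0],np.arange(.61,.73,.006)); print([round(float(a[(a[:,0]>=l)&(a[:,0]<l+.006),2].max(initial=0)),3) for l in e[:-1]])
    b=(360,190,430,250) if n=="scene" else (270,120,320,195)
    t=P[b[1]:b[3],b[0]:b[2]].reshape(-1,3);t=t[(t[:,2]>.05)&(t[:,2]<.2)];print("pail",np.median(t,0),t.min(0),t.max(0))
E
python3 -m pendant '[[[0,0,-0.03,0,0,0,1],[0,0,-0.04,0,0,0,1],[0,0,-0.04,0,0,0,1],[-0.05,-0.015,0,0,0,-0.3,1],[-0.06,-0.02,0,0,0,-0.3,1],[-0.06,-0.02,0,0,0,-0.3,1],[-0.06,-0.02,0,0,0,-0.3,1],[-0.05,-0.02,0,0,0,-0.3,1],[-0.03,-0.02,0,0,0,-0.3,1],[0,0,0,0,0,0,1],[0,0,0,0,0,0,1]]]'
python3 - <<'E'
from h import *
s=eyes.snapshot("wrist");save(s,"w1");st=monitor.sense();print(st["tcp_pos"],R.from_quat(st["tool_rot"]).as_matrix().round(3))
P=cloud(s);hsv=cv2.cvtColor(s["pixels"],cv2.COLOR_RGB2HSV)
m=(hsv[...,0]<18)&(hsv[...,1]>110)&(hsv[...,2]>60)&(P[...,2]>.15)&(P[...,2]<.2)
g=P[m];print("grip",len(g),g.mean(0) if len(g) else 0,cv2.minAreaRect(np.ascontiguousarray(g[:,:2],dtype=np.float32)) if len(g) else 0)
b=P[(P[...,2]>.16)&(P[...,2]<.18)];print("bar",len(b),cv2.minAreaRect(np.ascontiguousarray(b[:,:2],dtype=np.float32)))
E
```

```text
scene R 115 yaw -5.079855 y at .652 -0.025476217 low x 0.6379190343264661 0.6698753900088229 upr [ 0.73625194 -0.02659788]
[0.0, 0.267, 0.0, 0.0, 0.243, 0.242, 0.242, 0.242, 0.0, 0.254, 0.268, 0.27, 0.27, 0.27, 0.269, 0.271, 0.269, 0.271, 0.269]
scene L 163 yaw -6.6912084 y at .652 0.06064272 low x 0.6416761817880593 0.6704351745160704 upr [0.74510402 0.04323104]
[0.0, 0.0, 0.267, 0.272, 0.268, 0.257, 0.248, 0.245, 0.245, 0.243, 0.246, 0.256, 0.27, 0.272, 0.269, 0.269, 0.27, 0.27, 0.272]
pail [0.5347055  0.2471201  0.08360755] [0.48362945 0.19387705 0.05007898] [0.59415395 0.3024792  0.18155851]
side R 214 yaw -7.289227 y at .652 -0.028191147 low x 0.6345543314598544 0.6727628165690163 upr [ 0.73584953 -0.03303852]
[0.0, 0.267, 0.265, 0.257, 0.251, 0.24, 0.24, 0.241, 0.248, 0.254, 0.278, 0.267, 0.268, 0.268, 0.267, 0.268, 0.268, 0.267, 0.268]
side L 67 yaw -6.7299833 y at .652 0.055779267 low x 0.6463274687935046 0.6623040018813017 upr [0.74554152 0.03758146]
[0.0, 0.0, 0.0, 0.0, 0.0, 0.0, 0.234, 0.241, 0.24, 0.0, 0.0, 0.0, 0.264, 0.268, 0.0, 0.0, 0.266, 0.267, 0.267]
pail [0.53055304 0.24553029 0.08170391] [0.4845393  0.19053704 0.05001651] [0.59202244 0.30637819 0.17610493]
t: 1.2
tcp_pos: [0.5539, -0.2538, 0.3327]
tool_rot: [0.628, 0.779, 0.0, -0.001]
force: [-0.6, 1.5, 0.0]
finger_gap: 1.005
gripper_force: 0.0
[ 0.55424729 -0.25298153  0.33288122] [[-0.214  0.977 -0.001]
 [ 0.977  0.214  0.001]
 [ 0.001 -0.    -1.   ]]
grip 685 [ 0.52972877 -0.27550386  0.17357594] ((0.5297080278396606, -0.2765154242515564), (0.01659158244729042, 0.04453334957361221), 12.360469818115234)
bar 1620 ((0.5290939807891846, -0.2772486209869385), (0.018243830651044846, 0.16299346089363098), 13.124841690063477)
```

View pics/w1.png

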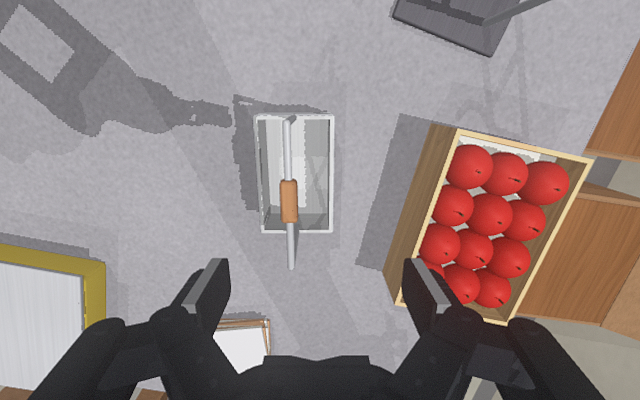

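The wrist view has the basket aligned with the tool and its grip at (289,200). The apple crate on the right is clear of the descent.

```bash
python3 -m pendant '[[[-0.0117,-0.018,0.01,0,0,0,1],[-0.0117,-0.018,0.02,0,0,0,1],[0,0,0.03,0,0,0,1],[0,0,0.03,0,0,0,1],[0,0,0.03,0,0,0,1],[0,0,0.03,0,0,0,1],[0,0,0.03,0,0,0,1],[0,0,0.02,0,0,0,1],[0,0,0.015,0,0,0,1],[0,0,0,0,0,0,1],[0,0,0,0,0,0,1]]]'
python3 -m pendant '[[[0,0,0,0,0,0,0],[0,0,0,0,0,0,0],[0,0,0,0,0,0,0],[0,0,0,0,0,0,0],[0,0,0,0,0,0,0],[0,0,0,0,0,0,0],[0,0,0,0,0,0,0],[0,0,0,0,0,0,0],[0,0,0,0,0,0,0],[0,0,0,0,0,0,0]]]' 60
```

```text
t: 2.35
tcp_pos: [0.5305, -0.2779, 0.1615]
tool_rot: [0.627, 0.779, -0.0, 0.0]
force: [-0.0, -0.0, -0.5]
finger_gap: 1.0
gripper_force: 0.0
t: 3.35
tcp_pos: [0.5305, -0.2784, 0.1618]
tool_rot: [0.627, 0.779, -0.0, 0.001]
force: [-1.0, 0.1, 6.2]
finger_gap: 0.196
gripper_force: 59.6
```

```bash
python3 -m pendant '[[[0,0,-0.01,0,0,0,0],[0,0,-0.02,0,0,0,0],[0,0,-0.025,0,0,0,0],[0,0,-0.025,0,0,0,0],[0,0,-0.025,0,0,0,0],[0,0,-0.025,0,0,0,0],[0,0,-0.025,0,0,0,0],[0,0,-0.02,0,0,0,0],[0,0,-0.01,0,0,0,0],[0,0,0,0,0,0,0],[0,0,0,0,0,0,0]]]'
python3 -m pendant '[[[0.01,0.002,0,0,0,0,0],[0.02,0.005,0,0,0,0,0],[0.03,0.007,0,0,0,0,0],[0.032,0.007,0,0,0,0,0],[0.032,0.007,0,0,0,0,0],[0.032,0.008,0,0,0,0,0],[0.032,0.008,0,0,0,0,0],[0.032,0.008,0,0,0,0,0],[0.032,0.008,0,0,0,0,0],[0.032,0.008,0,0,0,0,0],[0.03,0.007,0,0,0,0,0],[0.03,0.006,0,0,0,0,0],[0.02,0.004,0,0,0,0,0],[0.01,0.001,0,0,0,0,0],[0,0,0,0,0,0,0]]]'
python3 -m pendant '[[[0,0,0,0,0,0.15,0],[0,0,0,0,0,0.3,0],[0,0,0,0,0,0.3,0],[0,0,0,0,0,0.3,0],[0,0,0,0,0,0.3,0],[0,0,0,0,0,0.3,0],[0,0,0,0,0,0.3,0],[0,0,0,0,0,0.3,0],[0,0,0,0,0,0.3,0],[0,0,0,0,0,0.29,0],[0,0,0,0,0,0,0],[0,0,0,0,0,0,0],[0,0,0,0,0,0,0]]]'
python3 - <<'E'
from h import *
import pickle
for n in("scene","side"):
    s=eyes.snapshot(n);save(s,n+"2");pickle.dump(s,open(n+"2.pkl","wb"))
st=monitor.sense();print(st["tcp_pos"],R.from_quat(st["tool_rot"]).as_matrix().round(3),st["force"],st["finger_gap"])
E
```

```text
t: 4.45
tcp_pos: [0.5297, -0.2775, 0.3082]
tool_rot: [0.627, 0.779, 0.0, -0.001]
force: [-0.2, -0.1, -3.2]
finger_gap: 0.198
gripper_force: 58.7
t: 5.95
tcp_pos: [0.5324, 0.0306, 0.309]
tool_rot: [0.626, 0.78, -0.0, -0.001]
force: [1.3, -0.5, -1.8]
finger_gap: 0.199
gripper_force: 58.7
t: 7.25
tcp_pos: [0.5334, 0.0285, 0.3093]
tool_rot: [0.75, 0.661, -0.0, 0.0]
force: [-0.3, 0.6, -2.3]
finger_gap: 0.201
gripper_force: 58.7
[0.53335682 0.02870814 0.30928322] [[ 0.125  0.992 -0.   ]
 [ 0.992 -0.125 -0.   ]
 [-0.    -0.    -1.   ]] [-0.2602363   0.07129292 -2.85360432] 0.19504583266737566
```

View pics/side2.png

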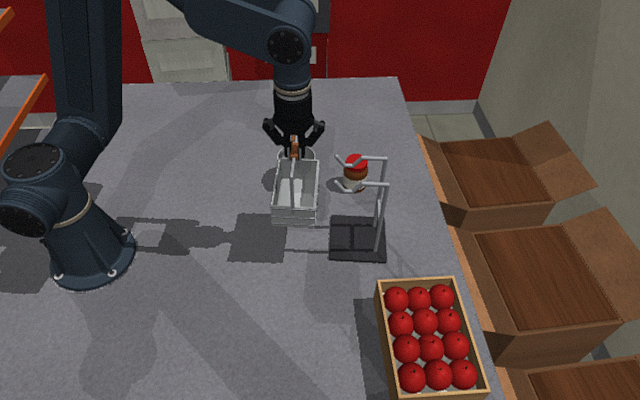

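View pics/scene2.png

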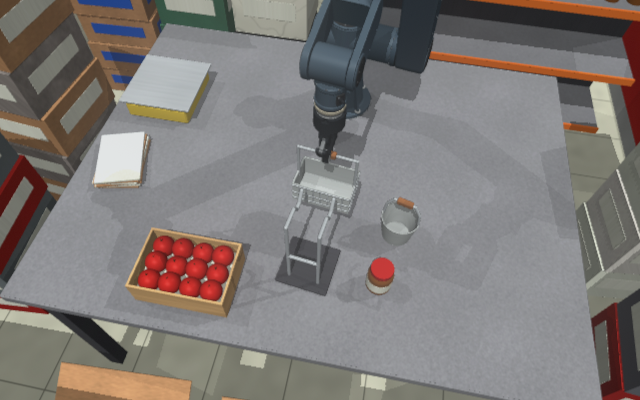

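The basket is held level in front of the prongs: grip at (295,145) in the side view, prongs now fully visible at (335–388,155–190). I'll measure the bar and prongs once more.

Run:
```python
from h import *
import pickle
rect=lambda a:cv2.minAreaRect(np.ascontiguousarray(a[:,:2],dtype=np.float32))
for n in("scene","side"):
    s=pickle.load(open(n+"2.pkl","rb"));P=cloud(s);hsv=cv2.cvtColor(s["pixels"],cv2.COLOR_RGB2HSV)
    gray=(hsv[...,2]>80)&(hsv[...,1]<70)
    X,Y,Z=P[...,0],P[...,1],P[...,2]
    b=P[gray&(X>.45)&(X<.6)&(abs(Y)<.15)&(Z>.3)&(Z<.325)];print(n,"bar",len(b),rect(b) if len(b) else 0)
    r=P[gray&(X>.42)&(X<.605)&(abs(Y-.03)<.12)&(Z>.2)&(Z<.225)];print("rim",rect(r))
    p=P[gray&(X>.608)&(X<.76)&(Y>-.06)&(Y<.09)&(Z>.225)&(Z<.28)]
    for nm,k in(("R",p[:,1]<.01),("L",p[:,1]>.02)):
        a=p[k];a=a[a[:,0]<.735];vx,vy,x0,y0=cv2.fitLine(np.ascontiguousarray(a[:,:2],dtype=np.float32),cv2.DIST_HUBER,0,.001,.001).ravel()
        print(nm,len(a),"yaw",np.degrees(np.arctan(vy/vx)),"y@.652",y0+(.652-x0)*vy/vx)
        e=np.arange(.61,.71,.005);print([(round(float(l),3),round(float(np.median(a[(a[:,0]>=l)&(a[:,0]<l+.005),2])),3)) for l in e if ((a[:,0]>=l)&(a[:,0]<l+.005)).any()])
```

```text
scene bar 173 ((0.5369561314582825, 0.028422579169273376), (0.16166923940181732, 0.024446213617920876), 86.62782287597656)
rim ((0.5321350693702698, 0.02756139263510704), (0.16574032604694366, 0.1064193844795227), 82.22766876220703)
R 184 yaw -6.318991 y@.652 -0.023850325
[(0.61, 0.264), (0.615, 0.267), (0.62, 0.264), (0.625, 0.256), (0.63, 0.249), (0.635, 0.245), (0.64, 0.241), (0.645, 0.241), (0.65, 0.24), (0.655, 0.24), (0.66, 0.246), (0.665, 0.248), (0.67, 0.258), (0.675, 0.267), (0.68, 0.266), (0.685, 0.267), (0.69, 0.268), (0.695, 0.267), (0.7, 0.267), (0.705, 0.269)]
L 163 yaw -7.01743 y@.652 0.06050039
[(0.625, 0.265), (0.63, 0.265), (0.635, 0.259), (0.64, 0.252), (0.645, 0.244), (0.65, 0.241), (0.655, 0.24), (0.66, 0.242), (0.665, 0.24), (0.67, 0.246), (0.675, 0.249), (0.68, 0.265), (0.685, 0.267), (0.69, 0.268), (0.695, 0.267), (0.7, 0.268), (0.705, 0.268)]
side bar 133 ((0.5327070951461792, 0.009607978165149689), (0.04050089046359062, 0.12897540628910065), 6.772575378417969)
rim ((0.5330630540847778, 0.02609778195619583), (0.1656099408864975, 0.1041383147239685), 82.73025512695312)
R 247 yaw -7.4572735 y@.652 -0.028646851
[(0.615, 0.265), (0.62, 0.264), (0.625, 0.258), (0.63, 0.249), (0.635, 0.242), (0.64, 0.238), (0.645, 0.238), (0.65, 0.237), (0.655, 0.238), (0.66, 0.244), (0.665, 0.25), (0.67, 0.256), (0.675, 0.263), (0.68, 0.265), (0.685, 0.266), (0.69, 0.265), (0.695, 0.264), (0.7, 0.265), (0.705, 0.265)]
L 196 yaw -7.569668 y@.652 0.05631594
[(0.625, 0.264), (0.63, 0.265), (0.635, 0.259), (0.64, 0.252), (0.645, 0.242), (0.65, 0.239), (0.655, 0.237), (0.66, 0.239), (0.665, 0.238), (0.67, 0.241), (0.675, 0.248), (0.68, 0.255), (0.685, 0.263), (0.69, 0.263), (0.695, 0.265), (0.7, 0.265), (0.705, 0.263)]
```

```bash
python3 -m pendant '[[[0,0.006,0,0,0,0,0],[0.0005,0.012,0,0,0,0,0],[0.0005,0.018,0,0,0,0,0],[0.0005,0.02,0,0,0,0,0],[0.0005,0.02,0,0,0,0,0],[0.0005,0.02,0,0,0,0,0],[0.0005,0.02,0,0,0,0,0],[0.0005,0.018,0,0,0,0,0],[0,0.012,0,0,0,0,0],[0,0.0065,0,0,0,0,0],[0,0,0,0,0,0,0],[0,0,0,0,0,0,0],[0,0,0,0,0,0,0]]]'
python3 -m pendant '[[[0,0,0.005,0,0,0,0],[0,0,0.01,0,0,0,0],[0,0,0.01,0,0,0,0],[0,0,0.01,0,0,0,0],[0,0,0.01,0,0,0,0],[0,0,0.01,0,0,0,0],[0,0,0.01,0,0,0,0],[0,0,0.008,0,0,0,0],[0,0,0.004,0,0,0,0],[0,0,0.003,0,0,0,0],[0,0,0,0,0,0,0],[0,0,0,0,0,0,0],[0,0,0,0,0,0,0]]]'
python3 - <<'E'
from h import *
s=eyes.snapshot("side");save(s,"side3")
cv2.imwrite("pics/side3c.png",cv2.resize(s["pixels"][110:290,260:460,::-1],None,fx=3,fy=3))
print(monitor.sense()["tcp_pos"],monitor.sense()["force"])
E
```

```text
t: 8.65
tcp_pos: [0.6541, 0.0167, 0.3093]
tool_rot: [0.75, 0.662, -0.0, -0.0]
force: [-0.8, -0.2, -3.0]
finger_gap: 0.2
gripper_force: 58.7
t: 9.95
tcp_pos: [0.655, 0.0165, 0.2458]
tool_rot: [0.75, 0.662, 0.0, 0.0]
force: [0.1, -0.2, -2.6]
finger_gap: 0.195
gripper_force: 58.7
[0.65494761 0.01649007 0.24572319] [ 0.14992914  0.01810851 -2.35999565]
```

View pics/side3c.png

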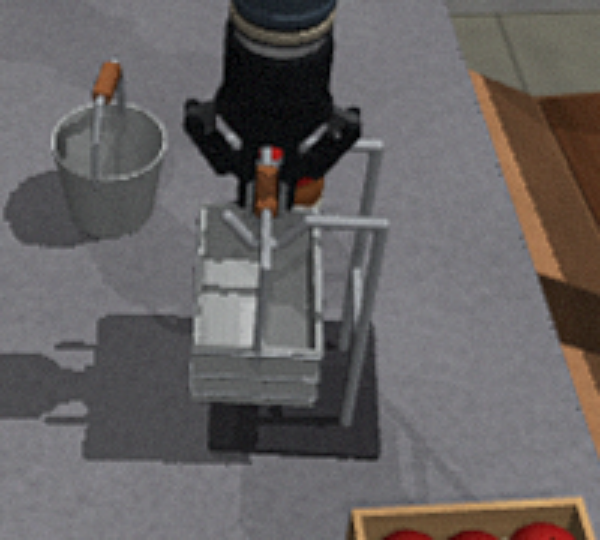

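The bar sits over the trough of the near prong at about (265,240) in the crop. I'll lower it gently to contact.

```bash
python3 -m pendant '[[[0,0,0.002,0,0,0,0],[0,0,0.002,0,0,0,0],[0,0,0.0015,0,0,0,0],[0,0,0.001,0,0,0,0],[0,0,0,0,0,0,0],[0,0,0,0,0,0,0],[0,0,0,0,0,0,0]]]'
```

```text
t: 10.7
tcp_pos: [0.6548, 0.0165, 0.2402]
tool_rot: [0.75, 0.662, 0.0, 0.0]
force: [0.5, 0.2, -3.0]
finger_gap: 0.2
gripper_force: 58.8
```

```bash
python3 -m pendant '[[[0,0,0.0012,0,0,0,0],[0,0,0,0,0,0,0],[0,0,0,0,0,0,0]]]'; python3 -m pendant '[[[0,0,0.0012,0,0,0,0],[0,0,0,0,0,0,0],[0,0,0,0,0,0,0]]]'
```

```text
t: 11.0
tcp_pos: [0.6549, 0.0165, 0.2396]
tool_rot: [0.75, 0.662, 0.0, 0.0]
force: [-1.4, -0.2, 0.9]
finger_gap: 0.198
gripper_force: 59.2
t: 11.3
tcp_pos: [0.655, 0.0165, 0.2394]
tool_rot: [0.75, 0.662, 0.0, 0.001]
force: [-2.4, 0.9, 5.5]
finger_gap: 0.197
gripper_force: 59.8
```

Contact is firm at 5.5 N. I'll release gradually, let the basket settle and then rise.

```bash
python3 -m pendant '[[[0,0,-0.0008,0,0,0,0.2],[0,0,0,0,0,0,0.22],[0,0,0,0,0,0,0.24],[0,0,0,0,0,0,0.26],[0,0,0,0,0,0,0.3],[0,0,0,0,0,0,0.35],[0,0,0,0,0,0,0.4],[0,0,0,0,0,0,0.5],[0,0,0,0,0,0,0.6],[0,0,0,0,0,0,0.6],[0,0,0,0,0,0,0.6],[0,0,0,0,0,0,0.6],[0,0,0,0,0,0,0.6]]]' 20
python3 -m pendant '[[[0,0,-0.005,0,0,0,0.6],[0,0,-0.01,0,0,0,0.6],[0,0,-0.02,0,0,0,0.6],[0,0,-0.03,0,0,0,0.6],[0,0,-0.03,0,0,0,0.6],[0,0,-0.03,0,0,0,0.6],[0,0,-0.03,0,0,0,0.6],[0,-0.05,0,0,0,0,0.6],[0,-0.05,0,0,0,0,0.6],[0,-0.05,0,0,0,0,0.6],[0,0,0,0,0,0,0.6],[0,0,0,0,0,0,0.6],[0,0,0,0,0,0,0.6],[0,0,0,0,0,0,0.6],[0,0,0,0,0,0,0.6]]]'
python3 - <<'E'
from h import *
rect=lambda a:cv2.minAreaRect(np.ascontiguousarray(a[:,:2],dtype=np.float32))
for n,x in(("side",260),("scene",240)):
    s=eyes.snapshot(n);save(s,n+"4");P=cloud(s);hsv=cv2.cvtColor(s["pixels"],cv2.COLOR_RGB2HSV);X,Y,Z=P[...,0],P[...,1],P[...,2]
    cv2.imwrite("pics/"+n+"4c.png",cv2.resize(s["pixels"][110:290,x:x+200,::-1],None,fx=3,fy=3))
    m=(hsv[...,0]<18)&(hsv[...,1]>110)&(hsv[...,2]>60)&(Z>.22)&(Z<.27)&(abs(Y)<.08)&(X>.6)&(X<.72)
    print(n,"grip",m.sum(),P[m].mean(0))
    r=P[(X>.55)&(X<.725)&(abs(Y-.016)<.11)&(Z>.142)&(Z<.156)];A=np.c_[r[:,:2]-r[:,:2].mean(0),np.ones(len(r))]
    print("rim",rect(r),"tilt mm/m",np.linalg.lstsq(A,r[:,2],rcond=None)[0]*1000)
E
```

```text
t: 12.6
tcp_pos: [0.6547, 0.0165, 0.2389]
tool_rot: [0.75, 0.662, 0.0, 0.0]
force: [-0.8, 0.2, -0.3]
finger_gap: 0.599
gripper_force: 0.0
t: 14.1
tcp_pos: [0.5368, 0.0312, 0.3627]
tool_rot: [0.75, 0.662, 0.0, 0.0]
force: [-0.4, 0.4, -0.4]
finger_gap: 0.6
gripper_force: 0.0
side grip 108 [0.65548421 0.014026   0.25021387]
rim ((0.6539859175682068, 0.012781091034412384), (0.16531115770339966, 0.10439076274633408), 82.1990966796875) tilt mm/m [  3.27970146  -1.10264185 146.1946874 ]
scene grip 107 [0.65690066 0.01705912 0.25200597]
rim ((0.6530011892318726, 0.015653938055038452), (0.16516265273094177, 0.10569939017295837), 82.74544525146484) tilt mm/m [  2.23014258  -0.78389158 148.13803498]
```

View pics/side4c.png

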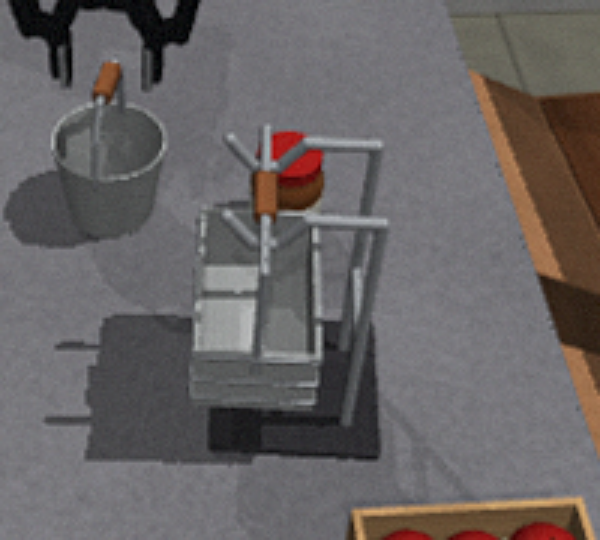

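View pics/scene4c.png

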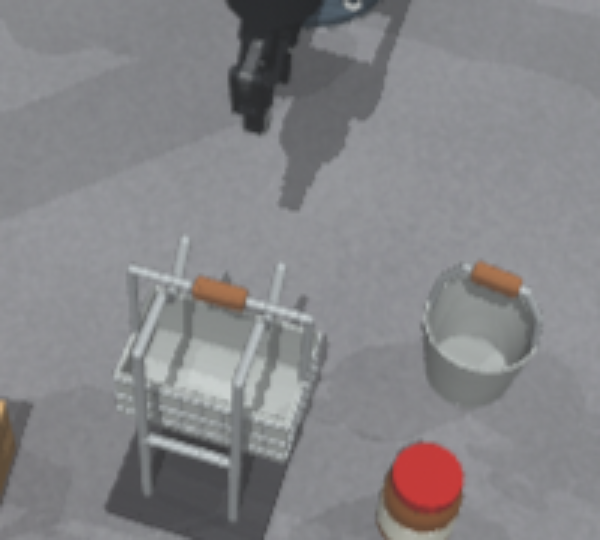

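The bar lies in both prongs, at (265,165) and (265,240) in the side crop. The basket is level and clear of the gripper, and the pail and jar are still standing.

```bash
python3 -c "from station import job; print(job.sign_off())"
```

```text
the job is handed in; nothing more can be done
None
```

The basket hangs level on both prongs with the gripper clear of it, the pail and jar stand where they were, and the job was handed in after about 14 s of robot time.

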